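# Reverse the marker pen into the spring clips

## Task

Pick up the white marker pen from the blue mat, turn it round and press it down into the two spring clips of the grey holder until it rests fully home on both saddles, midway along the holder, with its black cap towards the red guard. Let go, and leave the tweezers where they lie.

Things in the scene. Friction and masses are not known exactly. Their poses are not given: they have to be found in the camera images.
- marker_center (a point): White marker pen lying loose on a flat blue mat, 2 mm thick, on the bench: 135 mm long, 16 mm in diameter, 10 to 21 g, with a black cap over one end. The point is its middle, half-way along and on its axis, 10 mm above the bench at the start. Its y axis runs along the pen towards the black cap. Grasp it across the barrel at this point from above.
- clip_seat (a point): Where the middle of the pen comes to lie in the fixed grey holder, 44 mm above the bench. x: level along the holder, the way the pen lies, towards the red guard; z up. At 40 mm before and behind it along x are saddles (14 mm long, tops 8 mm below it), each between two spring leaves 12 mm apart, flared to a 29 mm mouth 13 mm above it. Pushing in from above takes 1 to 5 N, then it stops on the saddles.
- clip_guard (a point): Middle of the inner face of the upright red guard plate (44 mm wide, top 53 mm above the bench) at one end of the grey holder, 84.5 mm along x from clip_seat, same height; the seated pen's cap ends 17 mm short of it. Holder base plate: 190 x 66 mm, 8 mm thick. Between its two saddles a gap of 66 mm is free for the fingers down to the base plate.
- tweezers_center (a point): Steel tweezers lying on the blue mat, 131 mm long, 19 mm wide, 8 mm thick: a bystander, not to be moved. The point is their middle; their y axis runs along them.

How it is judged:
By the outcome, as a careful person would: the job done as asked, in the order asked, and still so for the second after the job is handed in, with the robot touching nothing.
It also fails if it takes over 34 s, if anything falls off the work surface, if the arm or the gripper's body presses on something with over 40 N, if the wrist force passes 120 N, or if a joint passes its speed limit or range.

## Robot

A 6-joint arm with a two-finger parallel gripper is mounted at the origin on a cart in front of the work surface, level with it; the furniture and walls round the work are solid. World frame = base frame: x ahead of the robot, y to its left, z up, the work surface at z = 0. Lengths are in mm, angles in rad, forces in N, time in s.
With the tool pointing down it reaches from about 350 to 1000 mm from the base axis. Payload 7.1 kg.
Tool frame: the origin (TCP) lies midway between the tips of the shut fingers; the grasp point (between the pads) lies 19 mm behind it (env.tcp_to_grasp is the z of the grasp point in the tool frame, in mm); z points along the fingers, y is the line along which they close (so a half turn about z gives the same grasp; the last joint's range is limited). The gripper opens to 85 mm and grips with 20 to 120 N. Pads are 22 mm wide; open, the fingers measure 114 mm over their backs; the gripper's body (76 mm by 85 mm) begins 54 mm behind the grasp point. The pads swing forward as they close: fully open they stand 13 mm farther back than shut.
Start: joints at [-1.157, 0.423, 1.63, -0, 1.089, -0.019], TCP at [262.149, -567.347, 231.319] pointing down, gripper open.
Joint ranges: [-3, 3], [-0.9, 2.11], [0.09, 2.58], [-1.31, 4.45], [0.11, 2.69], [-2.54, 2.54]. Speed limits (rad/s): [2.39, 2.39, 3.01, 3.14, 3.14, 3.14].

## Interface

Orientations are given as a 3x3 rotation matrix whose columns are the frame's x, y, z axes.
In Python, from cell import env gives the robot as it stands. The module is installed in compiled form; this text tells all that it offers.
- The arm moves only by the tool jog_arm, never from a script. Its argument "steps" is a list of rows, each an object with "translation": the shift along the world's x, y, z in units of 250 mm (1.0 is 250 mm), a list of three; "angular": the turn, a rotation vector about the world's x, y, z in units of 180 degrees (1.0 is 180 degrees), a list of three; "jaw": the opening in per cent of the stroke, from 0 (shut) to 100 (fully open). In form: [{"translation": [dx, dy, dz], "angular": [wx, wy, wz], "jaw": jaw}, ...]. A call has 1 to 10 rows; each row is the pose to reach, as a shift and turn from the pose commanded when the call began, turning the shorter way round; what a row does not reach only later rows make up. A row lasts 1/12 s, in which the tool goes at most 41.7 mm and 7.16 degrees, less where a joint would pass 70% of its speed; a pose out of reach is approached as far as the arm can. A call with a number of a shift or a turn outside -1 to 1 is refused whole. A call with a gripper value outside its range is refused whole. The fingers move at their own pace and stop on an object; "squeeze" is the grip in N (left out, the last holds). Time passes only in rows, so rows that repeat a pose let the fingers close. It gives the time, the measured TCP pose, the force, the opening and the grip force at its end, in the units of the state.
- env.read_state(): the state, without advancing time (a new reading comes with each control period).
- env.grab_frame(name): name is "side" or "top" or "wrist"; returns a dict with "frame" (420x560x3 uint8, red, green, blue), "range_z" (420x560 float32, mm along the optical axis (not along the pixel's ray), 0 where there is no reading), "fx", "fy", "cx", "cy" (pixels), "R" (3x3) and "t" (3): a world point X has camera coordinates R X + t. Camera axes: x right, y down, z forward; pixel columns grow to the right and rows downward; lengths in mm; the calibration is good to about 2 mm. The wrist camera is an equidistant fisheye: a pixel r from the principal point sees the ray r / f radians off the axis. A picture is of the moment at which its call begins.
- env.finish_job(): hands the job in; it is judged then, once.
The state is a dict: "time_s": time; "joint_positions": joint angles; "joint_vel": joint speeds; "joint_torque": joint torques, N m; "tcp_pos": TCP position; "tcp_rot": TCP orientation; "ft_force": force on the tool from outside, world axes, zero at the start; "torque": the same for the moment, N m; "width": finger opening in mm; "gripper_force": force on a finger pad.
Only numpy, scipy, OpenCV 4.12 (cv2) and the standard library are available. Lean on these libraries where they do the work, as an engineer would, in place of code of your own. Each camera call takes 0.05 s, during which the arm holds its last target. There are 200 camera calls.

## Working session

There is one attempt and no reset: what is moved stays moved. The work goes in short steps, Python scripts to look and compute and a tool call to move; the robot and the scene stay as the last step left them, time stands still between calls to the robot, and variables do not carry over. Pictures are saved under pics/ and viewed, at most 10 in all, crops included, and the job is handed in when it is done.

Besides the shell and the picture viewer there is one more tool, called after "Request:" in YAML: its name, and indented under it one key for each argument. jog_arm: Moves the arm, as the interface text tells. Shifts and turns lie within -1 to 1; 1 stands for 250 mm of shift or 180 degrees of turn. Its arguments: {"type":"object","properties":{"steps":{"type":"array","items":{"type":"object","properties":{"translation":{"type":"array","items":{"type":"number"}},"angular":{"type":"array","items":{"type":"number"}},"jaw":{"type":"number"}}}},"squeeze":{"type":"number"}},"required":["steps"]}

```bash
mkdir -p pics; cat > h.py <<'E'
import numpy as np, cv2
from cell import env
def grab(n,fn):
    f=env.grab_frame(n); cv2.imwrite(f'pics/{fn}.png',f['frame'][:,:,::-1]); np.savez(f'pics/{fn}.npz',**f); return f
def load(fn):
    return dict(np.load(f'pics/{fn}.npz'))
def ray(f,u,v,fish=False):
    x=(u-f['cx'])/f['fx'];y=(v-f['cy'])/f['fy']
    if fish:
        r=np.hypot(x,y)+1e-12; d=np.array([np.sin(r)*x/r,np.sin(r)*y/r,np.cos(r)])
    else: d=np.array([x,y,1.])
    return -f['R'].T@f['t'], f['R'].T@d
def onplane(f,u,v,z,fish=False):
    c,d=ray(f,u,v,fish); return c+d*(z-c[2])/d[2]
def tri(rs):
    A=0;b=0
    for c,d in rs:
        d=d/np.linalg.norm(d);P=np.eye(3)-np.outer(d,d);A=A+P;b=b+P@c
    return np.linalg.solve(A,b)
E
python3 - <<'E'
from h import *
a=grab('side','s0');b=grab('top','t0')
cv2.imwrite('pics/st0.png',cv2.resize(np.vstack([a['frame'],b['frame']])[:,:,::-1],None,fx=.7,fy=.7))
for f in (a,b): print(-f['R'].T@f['t'],f['R'][2],f['fx'])
E
```

```text
[494.45604063 439.59603908 640.81197069] [ 0.03422568 -0.70948727 -0.70388665] 478.3523270303484
[ 376.63793092 -163.05146513  918.62242598] [ 1.54787130e-01  4.96992847e-04 -9.87947720e-01] 474.233736974929
```

View pics/t0.png

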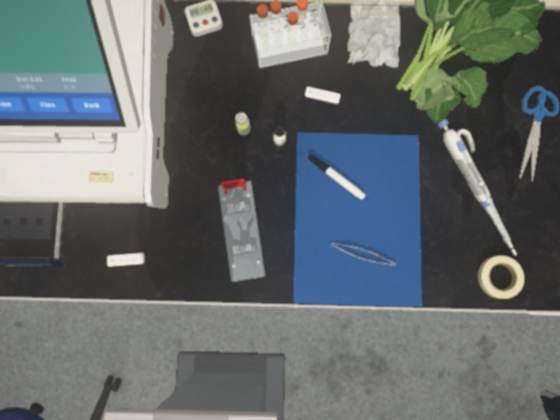

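View pics/s0.png

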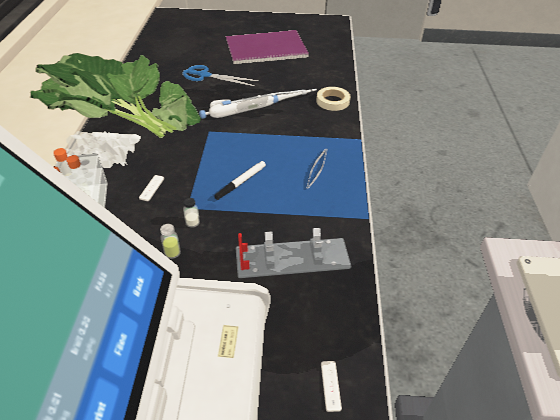

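The top view shows the pen running from its cap at (312,155) to its tail at (365,197), and the holder from the guard at (233,185) to (248,278), with the tweezers at (363,253). In the side view the pen runs from (212,198) to (265,163) and the guard is at (243,251).

```bash
cat > m1.py <<'E'
from h import *
def comp(m,box):
    z=np.zeros_like(m);x0,y0,x1,y1=box;z[y0:y1,x0:x1]=m[y0:y1,x0:x1];return np.argwhere(z)[:,::-1].astype(float)
S=load('s0');T=load('t0')
res={}
for n,f,bp,bg in (('s',S,(205,155,272,205),(232,228,252,275)),('t',T,(304,147,372,204),(215,172,250,196))):
    im=f['frame'].astype(int);hsv=cv2.cvtColor(f['frame'],cv2.COLOR_RGB2HSV).astype(int)
    blue=(hsv[...,0]>95)&(hsv[...,0]<125)&(hsv[...,1]>120)&(hsv[...,2]>80)
    pen=comp(~blue,bp); (c,sz,ang)=cv2.minAreaRect(pen.astype(np.float32))
    red=comp((im[...,0]>110)&(im[...,1]<70)&(im[...,2]<80),bg)
    m,e=cv2.PCACompute(pen,mean=np.array([])); p=(pen-m)@e[0]; 
    wh=comp((im.min(-1)>140),bp).mean(0)
    ends=[m[0]+e[0]*p.min(),m[0]+e[0]*p.max()]
    if np.linalg.norm(ends[0]-wh)<np.linalg.norm(ends[1]-wh): ends=ends[::-1]
    res[n]=(ends,red); print(n,len(pen),c,sz,'cap,tail',ends,'red',len(red),red.min(0),red.max(0),cv2.boxPoints(cv2.minAreaRect(red.astype(np.float32))).tolist())
    print([onplane(f,*e,10).round(1) for e in ends])
    hold=None
for i in (0,1): print(tri([ray(S,*res['s'][0][i]),ray(T,*res['t'][0][i])]).round(1))
# holder from depth (top)
for n,f,b in (('s',S,(225,222,358,285)),('t',T,(210,165,275,290))):
    x0,y0,x1,y1=b;vv,uu=np.mgrid[y0:y1,x0:x1];z=f['range_z'][y0:y1,x0:x1]
    P=np.stack([(uu-f['cx'])/f['fx']*z,(vv-f['cy'])/f['fy']*z,z],-1).reshape(-1,3);P=P[P[:,2]>0]
    W=(P-f['t'])@f['R']
    print(n,'bench z',np.median(W[W[:,2]<4][:,2]))
    for lo,hi in ((4,14),(25,90),(50,70)):
        q=W[(W[:,2]>lo)&(W[:,2]<hi)]
        if len(q)>5:
            r=cv2.minAreaRect(q[:,:2].astype(np.float32)); print(lo,hi,len(q),np.median(q[:,2]),r)
E
python3 m1.py; python3 - <<'E'
from h import *
T=load('t0')['frame'][170:290,205:285]; S=load('s0')['frame'][222:285,225:360]
cv2.imwrite('pics/c0.png',np.hstack([cv2.resize(T,(400,600),interpolation=2),cv2.copyMakeBorder(cv2.resize(S,(400,187),interpolation=2),0,413,0,0,0)])[:,:,::-1])
E
```

```text
s 471 (239.49081420898438, 179.81112670898438) (8.601188659667969, 61.01250076293945) cap,tail [array([214.72539151, 197.61736858]), array([264.30654596, 162.03376148])] red 197 [238. 233.] [248. 269.] [[237.41583251953125, 233.15841674804688], [245.93069458007812, 232.30694580078125], [249.53466796875, 268.3465576171875], [241.01980590820312, 269.1980285644531]]
[array([ 646.2, -207.8,   10. ]), array([ 561.4, -321. ,   10. ])]
t 644 (336.6768493652344, 176.57643127441406) (69.8100357055664, 10.560286521911621) cap,tail [array([309.0291237 , 155.26222314]), array([364.36505019, 197.82548965])] red 172 [221. 178.] [244. 192.] [[220.5225830078125, 181.7321014404297], [243.35281372070312, 176.9257354736328], [245.61276245117188, 187.6604766845703], [222.78253173828125, 192.4668426513672]]
[array([ 645.5, -210.1,   10. ]), array([ 562.5, -319.7,   10. ])]
[ 646.5 -210.3    7.5]
[ 561.7 -319.4   11.5]
s bench z 0.31654280082017705
4 14 2876 8.198230640741105 ((497.23626708984375, -96.8636474609375), (190.02822875976562, 105.29764556884766), 10.831865310668945)
25 90 525 43.04868224358621 ((514.1507568359375, -73.83419036865234), (137.03306579589844, 44.93626022338867), 10.493490219116211)
50 70 180 53.673663751386215 ((515.0274658203125, -72.7832260131836), (135.06480407714844, 44.11638641357422), 9.332091331481934)
t bench z -1.003223489975857
4 14 2610 6.973599381531512 ((496.7376403808594, -79.84382629394531), (200.39492797851562, 75.27368927001953), 7.5140557289123535)
25 90 414 45.422901169446014 ((514.6409301757812, -77.93475341796875), (136.04733276367188, 43.19371795654297), 10.95907211303711)
50 70 139 52.83384237587047 ((515.0426025390625, -76.76567840576172), (134.818603515625, 41.72830581665039), 10.660569190979004)
```

View pics/c0.png

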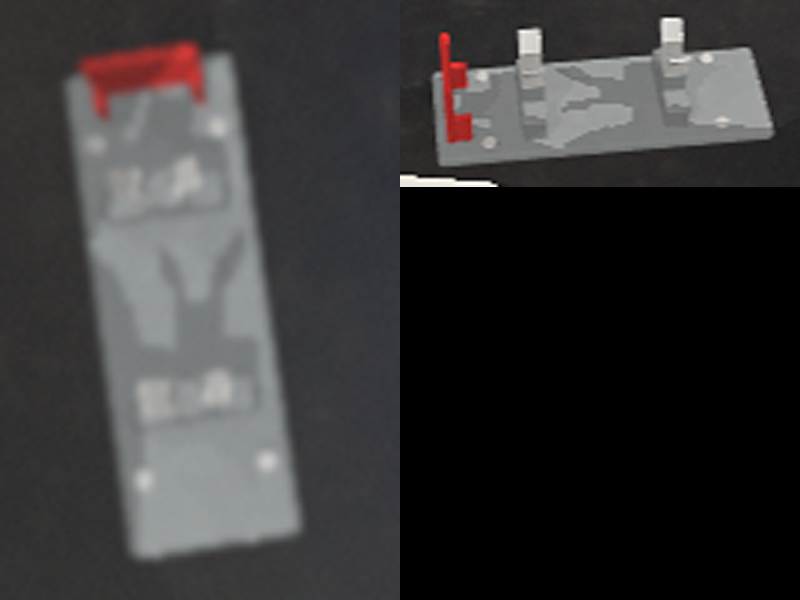

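The crop shows the holder's two clip pairs and the guard at its +x end. Next I'll work out the approach to a point above the pen.

```bash
cat > plan.py <<'E'
from h import *
from scipy.spatial.transform import Rotation as R
def plan(x,y,z,yaw):  # yaw: direction of tool y line, deg
    s=env.read_state();Rt=np.array(s['tcp_rot']);p=np.array(s['tcp_pos'])
    for k in (0,180):
        a=np.radians(yaw+k);yy=np.array([np.cos(a),np.sin(a),0]);zz=np.array([0,0,-1.]);G=np.stack([np.cross(yy,zz),yy,zz],1)
        rv=R.from_matrix(G@Rt.T).as_rotvec()
        print('yaw',yaw+k,'trans',((np.array([x,y,z])-p)/250).round(4),'ang',(rv/np.pi).round(4))
if __name__=='__main__':
    s=env.read_state();print(s['time_s'],np.round(s['tcp_rot'],3).tolist(),s['ft_force'])
    plan(604,-265,150,52.6-90)
    plan(494,-80,150,10.6-90)
E
python3 plan.py
```

```text
0.1 [[0.908, 0.419, -0.001], [0.419, -0.908, 0.001], [0.0, -0.001, -1.0]] [ 0.01152926 -0.50397319 -0.1867527 ]
yaw -37.4 trans [ 1.3681  1.2076 -0.3225] ang [-0.0004 -0.0003  0.1544]
yaw 142.6 trans [ 1.3681  1.2076 -0.3225] ang [-4.000e-04  5.000e-04 -8.456e-01]
yaw -79.4 trans [ 0.9281  1.9476 -0.3225] ang [-0.0004 -0.0001 -0.0789]
yaw 100.6 trans [ 0.9281  1.9476 -0.3225] ang [ 2.000e-04 -6.000e-04  9.211e-01]
```

Request:
jog_arm:
  steps:
    - {"translation": [1, 0.88, -0.1], "angular": [0, 0, 0.1544], "jaw": 100}
    - {"translation": [1, 0.88, -0.1], "angular": [0, 0, 0.1544], "jaw": 100}
    - {"translation": [1, 0.88, -0.1], "angular": [0, 0, 0.1544], "jaw": 100}
    - {"translation": [1, 0.88, -0.1], "angular": [0, 0, 0.1544], "jaw": 100}
    - {"translation": [1, 0.88, -0.1], "angular": [0, 0, 0.1544], "jaw": 100}
    - {"translation": [1, 0.88, -0.1], "angular": [0, 0, 0.1544], "jaw": 100}
    - {"translation": [1, 0.88, -0.1], "angular": [0, 0, 0.1544], "jaw": 100}
    - {"translation": [1, 0.88, -0.1], "angular": [0, 0, 0.1544], "jaw": 100}
    - {"translation": [1, 0.88, -0.1], "angular": [0, 0, 0.1544], "jaw": 100}

```text
time_s: 0.85
tcp_pos: [516.5, -342.4, 205.5]
tcp_rot: [[0.604, 0.797, 0.001], [0.797, -0.604, 0.002], [0.002, -0.0, -1.0]]
ft_force: [-0.6, 0.0, 0.6]
width: 85.4
gripper_force: 0.0
```

Request:
jog_arm:
  steps:
    - {"translation": [0.368, 0.328, -0.222], "angular": [0, 0, 0], "jaw": 100}
    - {"translation": [0.368, 0.328, -0.222], "angular": [0, 0, 0], "jaw": 100}
    - {"translation": [0.368, 0.328, -0.222], "angular": [0, 0, 0], "jaw": 100}
    - {"translation": [0.368, 0.328, -0.222], "angular": [0, 0, 0], "jaw": 100}
    - {"translation": [0.368, 0.328, -0.222], "angular": [0, 0, 0], "jaw": 100}
    - {"translation": [0.368, 0.328, -0.222], "angular": [0, 0, 0], "jaw": 100}

```text
time_s: 1.35
tcp_pos: [603.6, -265.2, 150.3]
tcp_rot: [[0.606, 0.795, -0.002], [0.795, -0.606, 0.0], [-0.001, -0.001, -1.0]]
ft_force: [0.2, -0.4, 0.3]
width: 85.3
gripper_force: 0.0
```

```bash
python3 - <<'E'
from h import *
from plan import plan
f=grab('wrist','w0');print(-f['R'].T@f['t'],f['R'][2],f['fx'])
s=env.read_state();print(s['time_s'],s['tcp_pos'],s['joint_positions'])
plan(604,-265,150,52.6-90)
E
```

```text
[ 649.49933913 -206.62852376  292.95619587] [-0.17806143 -0.23441145 -0.95569106] 325.19226210127806
1.4 [ 603.43970434 -266.07996271  150.9583315 ] [-4.33121546e-01  5.64949036e-01  1.60105041e+00 -5.72760516e-04
  9.76046556e-01  2.20175225e-01]
yaw -37.4 trans [ 0.0022  0.0043 -0.0038] ang [ 0.0001 -0.0002  0.0001]
yaw 142.6 trans [ 0.0022  0.0043 -0.0038] ang [-3.000e-04 -1.000e-04 -9.999e-01]
```

View pics/w0.png

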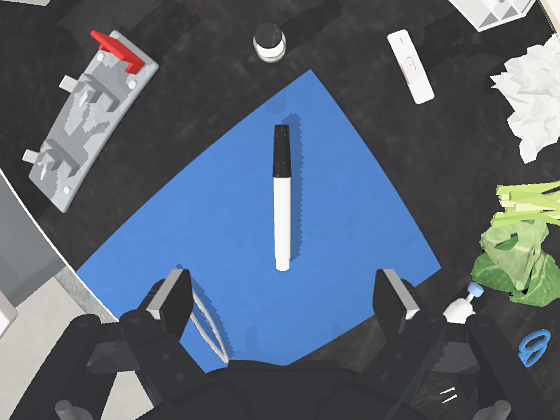

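The wrist view shows the pen from its cap end at (282,125) to its tail at (283,270), nearly upright between the open fingers. The holder is at upper left.

```bash
python3 - <<'E'
from h import *
f=load('w0');T=load('t0');S=load('s0')
hsv=cv2.cvtColor(f['frame'],cv2.COLOR_RGB2HSV).astype(int)
nb=~((hsv[...,0]>95)&(hsv[...,0]<130)&(hsv[...,1]>110))
m=np.zeros(nb.shape,np.uint8);m[112:285,258:310]=nb[112:285,258:310]
n,l,st,c=cv2.connectedComponentsWithStats(m);i=1+st[1:,4].argmax();print(st[i],c[i])
q=np.argwhere(l==i)[:,::-1].astype(float)
v0,v1=q[:,1].min(),q[:,1].max()
mid=lambda v:q[np.abs(q[:,1]-v)<4][:,0].mean()
cap=(mid(v0+8),v0-.5);tail=(mid(v1-8),v1+.5);print(cap,tail,[np.ptp(q[q[:,1]==v][:,0])+1 for v in (v0+15,v1-20)])
ends={'s':([214.7,197.6],[264.3,162.0]),'t':([309,155.3],[364.4,197.8])}
C=[]
for i,e in enumerate((cap,tail)):
    p=onplane(f,*e,10,True);C.append(p)
    print(p.round(1),'tri',tri([ray(f,*e,True),ray(S,*ends['s'][i]),ray(T,*ends['t'][i])]).round(1))
C=np.array(C);d=C[0]-C[1];print('mid',C.mean(0),'len',np.linalg.norm(d),'ang',np.degrees(np.arctan2(d[1],d[0])))
E
```

```text
[ 273  125   18  146 2393] [281.84203928 197.01379022]
(np.float64(281.20588235294116), np.float64(124.5)) (np.float64(282.5), np.float64(270.5)) [np.float64(16.0), np.float64(16.0)]
[ 644.6 -211.3   10. ] tri [ 645.8 -210.6    7.7]
[ 561.9 -321.8   10. ] tri [ 562.  -320.4   10.9]
mid [ 603.28268813 -266.54090097   10.        ] len 137.97298988859362 ang 53.158889362284434
```

Request:
jog_arm:
  steps:
    - {"translation": [-0.003, -0.004, -0.15], "angular": [0, 0, 0.003], "jaw": 80}
    - {"translation": [-0.003, -0.004, -0.3], "angular": [0, 0, 0.003], "jaw": 60}
    - {"translation": [-0.003, -0.004, -0.45], "angular": [0, 0, 0.003], "jaw": 60}
    - {"translation": [-0.003, -0.004, -0.53], "angular": [0, 0, 0.003], "jaw": 60}
    - {"translation": [-0.003, -0.004, -0.57], "angular": [0, 0, 0.003], "jaw": 60}
    - {"translation": [-0.003, -0.004, -0.58], "angular": [0, 0, 0.003], "jaw": 60}
    - {"translation": [-0.003, -0.004, -0.58], "angular": [0, 0, 0.003], "jaw": 60}

```text
time_s: 1.98
tcp_pos: [603.3, -267.6, 6.6]
tcp_rot: [[0.601, 0.799, 0.001], [0.799, -0.601, -0.0], [0.0, 0.001, -1.0]]
ft_force: [0.4, 0.1, 1.1]
width: 51.1
gripper_force: 0.0
```

```bash
python3 - <<'E'
from h import *
grab('wrist','w1')
s=env.read_state();print(s['time_s'],s['tcp_pos'],s['width'],s['ft_force'])
E
```

```text
2.0333 [ 604.05846174 -267.61732919    7.47634884] 51.21839819687212 [-0.09808163  0.86552803  0.65858458]
```

View pics/w1.png

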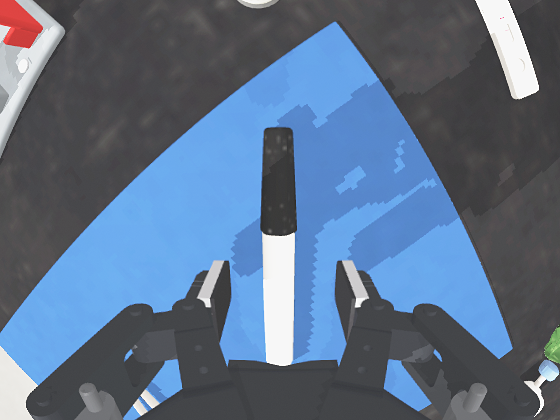

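The open fingers straddle the barrel evenly, with pads at x≈215 and 352 and the pen at x≈278. I'll lower slightly and close.

Request:
jog_arm:
  steps:
    - {"translation": [0, 0.004, -0.009], "angular": [0, 0, 0], "jaw": 40}
    - {"translation": [0, 0.004, -0.009], "angular": [0, 0, 0], "jaw": 20}
    - {"translation": [0, 0.004, -0.009], "angular": [0, 0, 0], "jaw": 8}
    - {"translation": [0, 0.004, -0.009], "angular": [0, 0, 0], "jaw": 8}
    - {"translation": [0, 0.004, -0.009], "angular": [0, 0, 0], "jaw": 8}
    - {"translation": [0, 0.004, -0.009], "angular": [0, 0, 0], "jaw": 8}
    - {"translation": [0, 0.004, -0.009], "angular": [0, 0, 0], "jaw": 8}
  squeeze: 40

```text
time_s: 2.62
tcp_pos: [604.1, -265.6, 5.1]
tcp_rot: [[0.6, 0.8, 0.002], [0.8, -0.6, -0.001], [0.0, 0.002, -1.0]]
ft_force: [-0.5, 0.1, 5.6]
width: 13.5
gripper_force: 39.1
```

Request:
jog_arm:
  steps:
    - {"translation": [0, 0, 0.02], "angular": [0, 0, 0], "jaw": 8}
    - {"translation": [0, 0, 0.06], "angular": [0, 0, 0], "jaw": 8}
    - {"translation": [0, 0, 0.15], "angular": [0, 0, 0], "jaw": 8}
    - {"translation": [0, 0, 0.3], "angular": [0, 0, 0], "jaw": 8}
    - {"translation": [0, 0, 0.44], "angular": [0, 0, 0], "jaw": 8}
    - {"translation": [0, 0, 0.44], "angular": [0, 0, 0], "jaw": 8}

```text
time_s: 3.12
tcp_pos: [607.7, -267.2, 121.9]
tcp_rot: [[0.6, 0.8, 0.011], [0.8, -0.6, -0.005], [0.003, 0.012, -1.0]]
ft_force: [1.9, -0.7, 0.9]
width: 13.8
gripper_force: 39.2
```

```bash
python3 - <<'E'
from h import *
w=grab('wrist','w2');a=grab('side','s2')
s=env.read_state();print(s['time_s'],s['tcp_pos'],s['width'],s['gripper_force'],s['ft_force'])
cv2.imwrite('pics/c2.png',np.hstack([cv2.resize(w['frame'][60:420,130:430],(400,480)),cv2.resize(a['frame'][50:250,150:310],(384,480))])[:,:,::-1])
E
```

```text
3.2167 [ 604.78835638 -265.89013183  116.54133827] 13.958056077407731 39.18111172921272 [-0.35879388  0.15090328 -0.14075799]
```

View pics/c2.png

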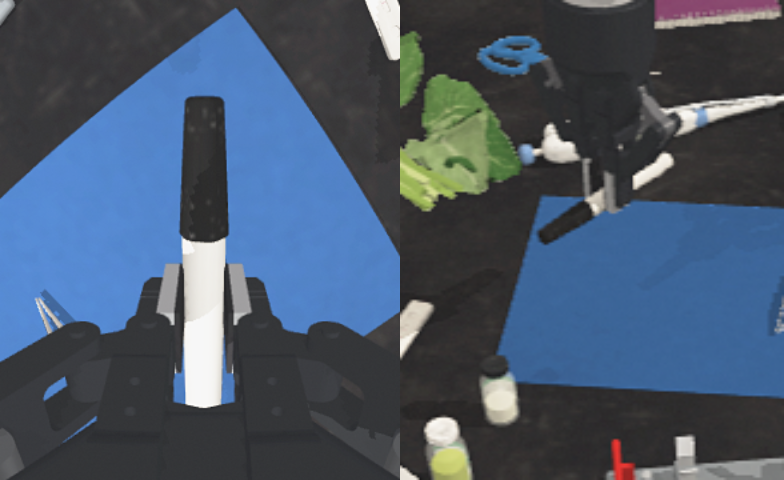

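The pen is held between the pads and looks roughly level, with the cap forward. I'll turn and carry it over the holder.

Request:
jog_arm:
  steps:
    - {"translation": [-0.08, 0.13, 0.04], "angular": [0, 0, -0.04], "jaw": 8}
    - {"translation": [-0.2, 0.33, 0.06], "angular": [0, 0, -0.08], "jaw": 8}
    - {"translation": [-0.29, 0.5, 0.06], "angular": [0, 0, -0.12], "jaw": 8}
    - {"translation": [-0.37, 0.63, 0.06], "angular": [0, 0, -0.16], "jaw": 8}
    - {"translation": [-0.42, 0.71, 0.06], "angular": [0, 0, -0.2], "jaw": 8}
    - {"translation": [-0.44, 0.742, 0.06], "angular": [0, 0, -0.225], "jaw": 8}
    - {"translation": [-0.44, 0.742, 0.06], "angular": [0, 0, -0.236], "jaw": 8}
    - {"translation": [-0.44, 0.742, 0.06], "angular": [0, 0, -0.236], "jaw": 8}
    - {"translation": [-0.44, 0.742, 0.06], "angular": [0, 0, -0.236], "jaw": 8}

```text
time_s: 3.97
tcp_pos: [493.0, -79.6, 128.1]
tcp_rot: [[0.982, 0.187, -0.001], [0.187, -0.982, 0.0], [-0.001, -0.0, -1.0]]
ft_force: [-0.1, -0.7, -0.7]
width: 14.0
gripper_force: 39.2
```

```bash
python3 - <<'E'
from h import *
w=grab('wrist','w3');a=grab('side','s3');t=grab('top','t3')
s=env.read_state();print(s['time_s'],s['tcp_pos'],np.round(s['tcp_rot'],3).tolist(),s['width'],s['ft_force'])
cv2.imwrite('pics/c3.png',np.hstack([cv2.resize(w['frame'],(480,360)),cv2.resize(a['frame'][130:310,190:350],(320,360))])[:,:,::-1])
E
```

```text
4.1167 [493.5269898  -80.29742017 128.24259731] [[0.983, 0.185, -0.0], [0.185, -0.983, 0.0], [-0.0, -0.0, -1.0]] 13.688775853271208 [ 0.33185174  0.05789259 -0.43743528]
```

View pics/c3.png

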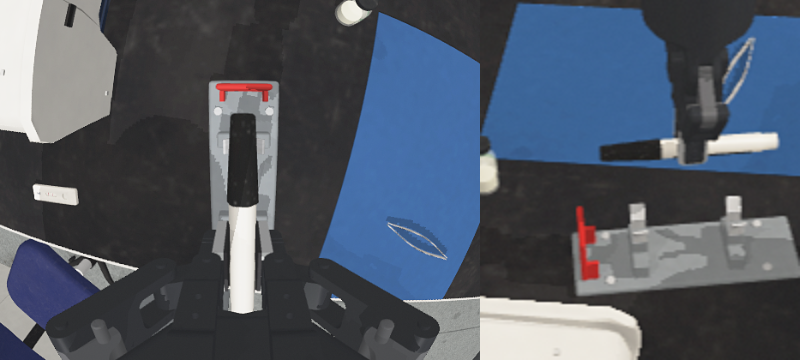

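The pen hangs above the holder with its cap towards the guard (wrist view: cap end near (281,132), guard near (285,100)). Side view: pen from about (250,206) to (339,200). Now the precise offsets.

```bash
cat > m3.py <<'E'
from h import *
S=load('s0');T=load('t0');w=load('w3');s3=load('s3')
a=np.radians(10.6);ex=np.array([np.cos(a),np.sin(a)]);ey=np.array([-ex[1],ex[0]]);o=np.array([494.,-80.])
for n,f,b in (('s',S,(225,222,358,285)),('t',T,(210,165,275,290))):
    x0,y0,x1,y1=b;vv,uu=np.mgrid[y0:y1,x0:x1];z=f['range_z'][y0:y1,x0:x1]
    P=np.stack([(uu-f['cx'])/f['fx']*z,(vv-f['cy'])/f['fy']*z,z],-1).reshape(-1,3);P=P[P[:,2]>0]
    W=(P-f['t'])@f['R'];W=W[(W[:,2]>47)&(W[:,2]<66)];L=(W[:,:2]-o)@ex;Y=(W[:,:2]-o)@ey
    for lo,hi in((-60,-20),(20,60),(70,110)):
        k=(L>lo)&(L<hi);print(n,lo,k.sum(),'along',np.percentile(L[k],[2,50,98]).round(1),'across',np.percentile(Y[k],[2,98]).round(1),'z',W[k,2].max().round(1))
# wrist: plate side edges, guard
im=w['frame'].astype(int);red=(im[...,0]>110)&(im[...,1]<80)&(im[...,2]<80)
red[150:]=0;red[:,:220]=0;red[:,350:]=0
q=np.argwhere(red);print('red',q.min(0),q.max(0))
r0=q[:,0].min()
for v in range(r0,r0+10,2):
    u=q[q[:,0]==v][:,1];print(v,u.min(),u.max())
u0,u1=q[:,1].min(),q[:,1].max()
for u in (u0,u1): 
    p=onplane(w,u+.5*(u==u1)*2-.5,q[q[:,1]==u][:,0].mean(),53,True);d=p[:2]-o;print('guard top corner',(d@ex).round(1),(d@ey).round(1))
for v in (115,130,145,160):
    row=im[v].mean(-1);g=np.abs(np.diff(cv2.GaussianBlur(row[None],(5,1),0)[0]))
    l=236+g[236:256].argmax()+.5;r=310+g[310:335].argmax()+.5
    P=[onplane(w,x,v,8,True)[:2]-o for x in (l,r)];print(v,l,r,[((p@ex).round(1),(p@ey).round(1)) for p in P])
# pen
print('wristcap cols',[ (v,im[v,284].tolist()) for v in range(120,144,4)])
hsv=cv2.cvtColor(s3['frame'],cv2.COLOR_RGB2HSV).astype(int)
print(hsv[205,240:262:2,2],hsv[200,330:345,1])
E
python3 m3.py
```

```text
s -60 73 along [-45.7 -40.2 -34. ] across [-14.8  17.5] z 58.6
s 20 71 along [34.4 39.7 45.8] across [-14.8  17.3] z 59.6
s 70 71 along [84.6 87.  89.3] across [-18.9  23.2] z 55.2
t -60 67 along [-46.1 -40.3 -34.8] across [-16.2  15. ] z 58.9
t 20 61 along [34.3 39.4 44.8] across [-16.5  14.8] z 57.8
t 70 69 along [83.7 86.  88.6] across [-21.4  19.5] z 55.4
red [ 97 252] [117 317]
97 258 268
99 253 316
101 252 317
103 253 316
105 257 312
guard top corner 85.6 20.0
guard top corner 85.8 -23.5
115 243.5 324.5 [(np.float64(76.2), np.float64(30.7)), (np.float64(76.5), np.float64(-34.1))]
130 243.5 324.5 [(np.float64(64.1), np.float64(30.8)), (np.float64(64.3), np.float64(-34.3))]
145 243.5 323.5 [(np.float64(51.8), np.float64(30.9)), (np.float64(52.1), np.float64(-33.8))]
160 243.5 323.5 [(np.float64(39.5), np.float64(31.2)), (np.float64(39.7), np.float64(-34.1))]
wristcap cols [(120, [129, 132, 136]), (124, [129, 133, 135]), (128, [130, 134, 136]), (132, [67, 67, 69]), (136, [40, 39, 40]), (140, [44, 42, 42])]
[152 152 153 153 155  49  36  37  46  39  39] [  7   8   9  10  12  13  14  18   7  70 163 155 151 153 152]
```

```bash
python3 - <<'E'
from h import *
w=load('w3')['frame'][75:225,235:335];s=load('s3')['frame'][185:225,240:350]
cv2.imwrite('pics/c4.png',np.hstack([cv2.resize(w,(400,600),interpolation=0),cv2.copyMakeBorder(cv2.resize(s,(396,144),interpolation=0),0,456,0,0,0)])[:,:,::-1])
E
```

```text
(no output)
```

View pics/c4.png

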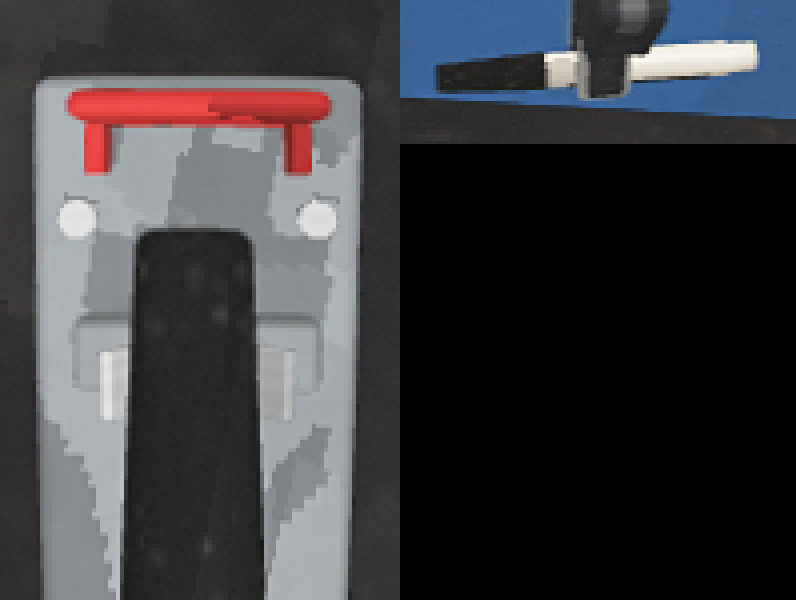

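The crop shows the cap centred at column ≈284 against a guard and leaf centre of ≈284.6, so they are nearly aligned already. I'll triangulate the pen ends now.

```bash
python3 - <<'E'
from h import *
w=load('w3');s=load('s3')
a=np.radians(10.6);ex=np.array([np.cos(a),np.sin(a)]);ey=np.array([-ex[1],ex[0]]);o=np.array([494.,-80.])
A=lambda p:((p[:2]-o)@ex,(p[:2]-o)@ey,p[2])
# side: pen end mid pixels from crop (scale 3.6)
sc=(240+436/3.6,185+80/3.6);st=(240+758/3.6,185+55/3.6)
cap=tri([ray(w,283.25,132,True),ray(s,*sc)]);print('cap',np.round(A(cap),1))
# side rays onto vertical plane containing the pen axis (across = given)
for y in (-1.5,0.,1.5):
    for u in (sc,st):
        c,d=ray(s,*u);k=(y-(c[:2]-o)@ey)/(d[:2]@ey);print(y,np.round(A(c+k*d),1))
for z in(128,134):
    for u,v in((268.2,135),(298.2,135),(265.4,200),(300.8,200)): print(z,np.round(A(onplane(w,u,v,z,True)),1))
from plan import plan
plan(493.8,-80,70,10.6-90)
E
```

```text
cap [ -7.9  26.3 164.3]
-1.5 [-106.6   -1.5  111.1]
-1.5 [-253.5   -1.5  111.6]
0.0 [-106.     0.   112.7]
0.0 [-252.5   -0.   113.1]
1.5 [-105.4    1.5  114.2]
1.5 [-251.4    1.5  114.7]
128 [ 66.4   5.8 128. ]
128 [ 66.4  -7.3 128. ]
128 [ 37.    7.2 128. ]
128 [ 37.1  -8.9 128. ]
134 [ 66.7   5.5 134. ]
134 [ 66.8  -7.  134. ]
134 [ 38.6   6.9 134. ]
134 [ 38.7  -8.5 134. ]
yaw -79.4 trans [ 0.0011  0.0012 -0.233 ] ang [-0.     -0.0001 -0.0003]
yaw 100.6 trans [ 0.0011  0.0012 -0.233 ] ang [ 2.000e-04 -0.000e+00  9.997e-01]
```

```bash
python3 - <<'E'
from h import *
w=load('w3');s=load('s3')
a=np.radians(10.6);ex=np.array([np.cos(a),np.sin(a)]);ey=np.array([-ex[1],ex[0]]);o=np.array([494.,-80.])
A=lambda p:((p[:2]-o)@ex,(p[:2]-o)@ey,p[2])
sc=(250,185+78/3.6);st=(339.4,185+55/3.6)
print('cap',np.round(A(tri([ray(w,283.25,132,True),ray(s,*sc)])),1))
for y in (-1.,1.):
    for u in (sc,st):
        c,d=ray(s,*u);k=(y-(c[:2]-o)@ey)/(d[:2]@ey);print(y,np.round(A(c+k*d),1))
E
```

```text
cap [ 68.   -0.8 131.2]
-1.0 [ 68.1  -1.  130.9]
-1.0 [-69.5  -1.  130.5]
1.0 [ 68.2   1.  132.9]
1.0 [-68.9   1.  132.5]
```

Request:
jog_arm:
  steps:
    - {"translation": [0.001, -0.003, -0.1], "angular": [0, 0, 0], "jaw": 5}
    - {"translation": [0.001, -0.003, -0.2], "angular": [0, 0, 0], "jaw": 5}
    - {"translation": [0.001, -0.003, -0.26], "angular": [0, 0, 0], "jaw": 5}
    - {"translation": [0.001, -0.003, -0.29], "angular": [0, 0, 0], "jaw": 5}
    - {"translation": [0.001, -0.003, -0.305], "angular": [0, 0, 0], "jaw": 5}
    - {"translation": [0.001, -0.003, -0.32], "angular": [0, 0, 0], "jaw": 5}
    - {"translation": [0.001, -0.003, -0.33], "angular": [0, 0, 0], "jaw": 5}
    - {"translation": [0.001, -0.003, -0.34], "angular": [0, 0, 0], "jaw": 5}
    - {"translation": [0.001, -0.003, -0.345], "angular": [0, 0, 0], "jaw": 5}
    - {"translation": [0.001, -0.003, -0.345], "angular": [0, 0, 0], "jaw": 5}
  squeeze: 60

```text
time_s: 4.95
tcp_pos: [494.3, -80.7, 42.7]
tcp_rot: [[0.983, 0.185, 0.002], [0.185, -0.983, -0.0], [0.001, 0.001, -1.0]]
ft_force: [0.5, 1.3, 0.3]
width: 12.9
gripper_force: 60.4
```

Request:
jog_arm:
  steps:
    - {"translation": [0, 0, -0.006], "angular": [0, 0, 0], "jaw": 5}
    - {"translation": [0, 0, -0.012], "angular": [0, 0, 0], "jaw": 5}
    - {"translation": [0, 0, -0.016], "angular": [0, 0, 0], "jaw": 5}
    - {"translation": [0, 0, -0.016], "angular": [0, 0, 0], "jaw": 5}

```text
time_s: 5.28
tcp_pos: [494.0, -80.6, 39.1]
tcp_rot: [[0.983, 0.185, 0.001], [0.185, -0.983, -0.0], [0.001, 0.0, -1.0]]
ft_force: [-1.4, 0.4, 11.5]
width: 12.7
gripper_force: 61.8
```

Request:
jog_arm:
  steps:
    - {"translation": [0, 0, -0.004], "angular": [0, 0, 0], "jaw": 5}
    - {"translation": [0, 0, -0.006], "angular": [0, 0, 0], "jaw": 5}
    - {"translation": [0, 0, -0.006], "angular": [0, 0, 0], "jaw": 5}

```text
time_s: 5.53
tcp_pos: [494.0, -80.7, 38.9]
tcp_rot: [[0.983, 0.185, 0.001], [0.185, -0.983, -0.0], [0.001, 0.0, -1.0]]
ft_force: [-7.8, 2.0, 30.2]
width: 13.0
gripper_force: 64.0
```

```bash
python3 - <<'E'
from h import *
w=grab('wrist','w5');a=grab('side','s5')
s=env.read_state();print(s['time_s'],s['tcp_pos'],s['width'],s['ft_force'],s['torque'])
cv2.imwrite('pics/c5.png',np.hstack([cv2.resize(w['frame'],(400,300)),cv2.resize(a['frame'][200:290,230:350],(400,300))])[:,:,::-1])
E
```

```text
5.6333 [493.96773033 -80.64569417  38.90487627] 13.14200578488166 [-7.07764501  1.40687781 28.8699408 ] [0.24724672 1.08760377 0.01313085]
```

View pics/c5.png

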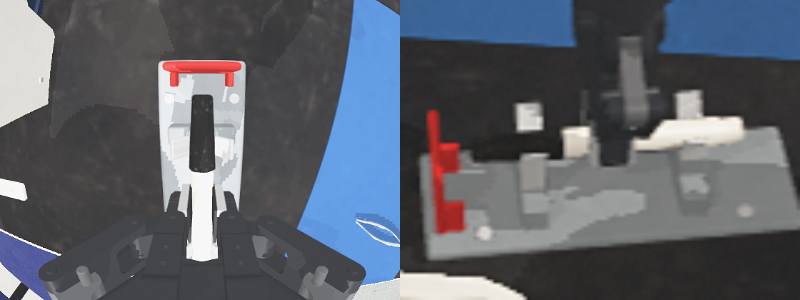

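The pen sits down between the leaves with a stiff stop (29 N). I'll relieve the press and open, then look before going far.

Request:
jog_arm:
  steps:
    - {"translation": [0, 0, 0.006], "angular": [0, 0, 0], "jaw": 5}
    - {"translation": [0, 0, 0.006], "angular": [0, 0, 0], "jaw": 30}
    - {"translation": [0, 0, 0.006], "angular": [0, 0, 0], "jaw": 60}
    - {"translation": [0, 0, 0.006], "angular": [0, 0, 0], "jaw": 60}
    - {"translation": [0, 0, 0.006], "angular": [0, 0, 0], "jaw": 60}
    - {"translation": [0, 0, 0.006], "angular": [0, 0, 0], "jaw": 60}

```text
time_s: 6.13
tcp_pos: [493.4, -80.6, 38.0]
tcp_rot: [[0.983, 0.185, -0.001], [0.185, -0.983, 0.0], [-0.001, -0.0, -1.0]]
ft_force: [-0.2, -0.5, -0.4]
width: 51.1
gripper_force: 0.0
```

Request:
jog_arm:
  steps:
    - {"translation": [0, 0, 0.05], "angular": [0, 0, 0], "jaw": 60}
    - {"translation": [0, 0, 0.15], "angular": [0, 0, 0], "jaw": 60}
    - {"translation": [0, 0, 0.3], "angular": [0, 0, 0], "jaw": 60}
    - {"translation": [0, 0, 0.45], "angular": [0, 0, 0], "jaw": 60}
    - {"translation": [0, 0, 0.6], "angular": [0, 0, 0], "jaw": 60}
    - {"translation": [0, 0, 0.6], "angular": [0, 0, 0], "jaw": 60}
    - {"translation": [0, 0, 0.6], "angular": [0, 0, 0], "jaw": 60}

```text
time_s: 6.72
tcp_pos: [495.1, -80.9, 190.4]
tcp_rot: [[0.983, 0.185, 0.005], [0.185, -0.983, -0.001], [0.005, 0.002, -1.0]]
ft_force: [-0.1, -0.7, -1.2]
width: 51.3
gripper_force: 0.0
```

```bash
python3 - <<'E'
from h import *
w=grab('wrist','w6');a=grab('side','s6');s=env.read_state();print(s['time_s'],s['tcp_pos'],s['ft_force'])
cv2.imwrite('pics/c6.png',np.hstack([cv2.resize(w['frame'][60:360,180:380],(300,450)),cv2.resize(a['frame'][215:290,230:355],(500,300),interpolation=2)[:450] if 0 else cv2.copyMakeBorder(cv2.resize(a['frame'][215:290,230:355],(500,300)),0,150,0,0,0)])[:,:,::-1])
a_=np.radians(10.6);ex=np.array([np.cos(a_),np.sin(a_)]);ey=np.array([-ex[1],ex[0]]);o=np.array([494.,-80.])
f=a;x0,y0,x1,y1=230,215,358,285;vv,uu=np.mgrid[y0:y1,x0:x1];z=f['range_z'][y0:y1,x0:x1]
P=np.stack([(uu-f['cx'])/f['fx']*z,(vv-f['cy'])/f['fy']*z,z],-1).reshape(-1,3);P=P[P[:,2]>0]
W=(P-f['t'])@f['R'];L=(W[:,:2]-o)@ex;Y=(W[:,:2]-o)@ey
for lo in range(-75,80,10):
    k=(L>lo)&(L<lo+10)&(abs(Y)<5)&(W[:,2]>30);print(lo,k.sum(),W[k,2].max().round(1) if k.any() else '')
k=(abs(Y)<6)&(W[:,2]>38)&(W[:,2]<60)&(abs(L)<76);print(L[k].min(),L[k].max())
E
```

```text
6.8167 [493.03797097 -80.49344052 187.64735155] [-0.17183377  0.02338573 -0.41534526]
-75 0 
-65 24 52.1
-55 25 53.6
-45 27 54.7
-35 28 53.8
-25 28 53.3
-15 25 53.4
-5 23 54.5
5 28 54.1
15 27 54.8
25 27 54.0
35 25 53.4
45 25 54.3
55 23 52.1
65 16 52.3
75 4 52.9
-64.18785849632988 70.18195746925592
```

View pics/c6.png

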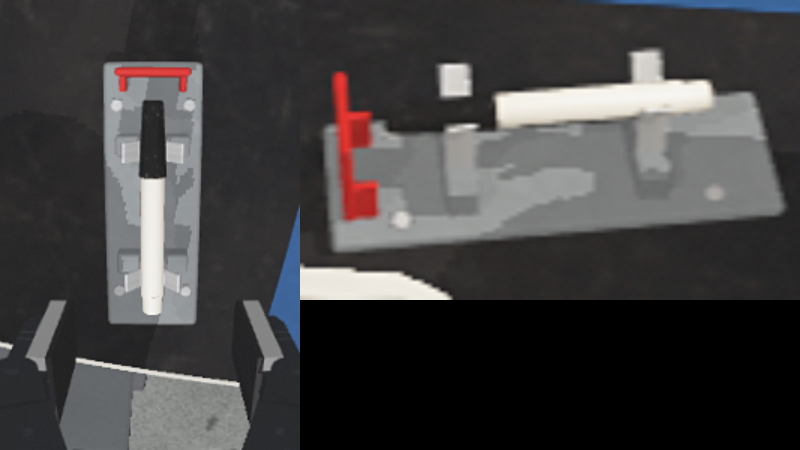

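The pen is level in both clips with its cap towards the guard. I'll do one check of the along-holder position.

```bash
python3 - <<'E'
from h import *
w=load('w6');s6=load('s6')
a_=np.radians(10.6);ex=np.array([np.cos(a_),np.sin(a_)]);ey=np.array([-ex[1],ex[0]]);o=np.array([494.,-80.])
A=lambda p:(np.round((p[:2]-o)@ex,1),np.round((p[:2]-o)@ey,1),np.round(p[2],1))
im=w['frame'].astype(int);g=im.mean(-1)
u=281;col=g[:,278:286].mean(1);d=np.diff(col)
vc=115+d[115:140].argmin()+.5; vt=255+d[255:285].argmin()+.5
print('cap,tail v',vc,vt,A(onplane(w,282,vc,44,True)),A(onplane(w,281,vt,44,True)))
red=(im[...,0]>110)&(im[...,1]<80)&(im[...,2]<80);red[:,:240]=0;red[:,330:]=0
q=np.argwhere(red[:130]);c=q[(q[:,1]>274)&(q[:,1]<292)];v0,v1=c[:,0].min(),c[:,0].max()
print('guard top',[A(onplane(w,283,v,53,True)) for v in (v0-.5,v1+.5)])
# leaf tops (bright, z 57)
br=(im.min(-1)>185).astype(np.uint8);br[:,271:292]=0
n,l,st,ce=cv2.connectedComponentsWithStats(br[:300,240:330])
for s,k in zip(st[1:],ce[1:]):
    if s[4]>15: print(s,A(onplane(w,k[0]+240 if True else 0,k[1],50,True)))
# side ends on pen plane
S=s6
for uu in ((230+712/4,215+95/4),):
    c,dd=ray(S,*uu);k=(-1-(c[:2]-o)@ey)/(dd[:2]@ey);print('side tail',A(c+k*dd))
E
```

```text
cap,tail v 126.5 269.5 (np.float64(68.6), np.float64(-2.2), np.float64(44.0)) (np.float64(-69.2), np.float64(-1.3), np.float64(44.0))
guard top [(np.float64(87.8), np.float64(-3.0), np.float64(53.0)), (np.float64(81.7), np.float64(-3.0), np.float64(53.0))]
[73  3  9  7 20] (np.float64(177.5), np.float64(-31.6), np.float64(50.0))
[ 14 127   7   7  41] (np.float64(65.9), np.float64(19.3), np.float64(50.0))
[ 63 127   7   7  36] (np.float64(65.9), np.float64(-22.8), np.float64(50.0))
[ 21 156   3  13  27] (np.float64(38.0), np.float64(15.7), np.float64(50.0))
[ 52 156  10  13  62] (np.float64(38.8), np.float64(-16.0), np.float64(50.0))
[ 23 243   2  11  18] (np.float64(-43.2), np.float64(15.1), np.float64(50.0))
[ 52 242   8  13  43] (np.float64(-42.6), np.float64(-15.9), np.float64(50.0))
[ 61 251   6   6  29] (np.float64(-49.7), np.float64(-22.6), np.float64(50.0))
side tail (np.float64(-201.3), np.float64(-1.0), np.float64(25.2))
```

```bash
python3 - <<'E'
from h import *
a_=np.radians(10.6);ex=np.array([np.cos(a_),np.sin(a_)]);ey=np.array([-ex[1],ex[0]]);o=np.array([494.,-80.])
S=load('s6');T=grab('top','t6')
def P(f,u,y=0.5):
    c,d=ray(f,*u);k=(y-(c[:2]-o)@ey)/(d[:2]@ey);p=c+k*d;return np.round([(p[:2]-o)@ex,p[2]],1)
v=239;r=S['frame'][v].mean(-1);print(r[325:340].round(),r[272:285].round())
print('tail',P(S,(230+412/4,239)),'cap/white',P(S,(230+195/4,243)))
for f,vv in((load('s3'),204),): print('s3 boundary',P(f,(240+(545-400)/3.6,185+72/3.6)),P(f,(339.4,200.3)))
E
```

```text
[242. 241. 240. 239. 238. 237. 236. 225. 178. 151. 152. 153. 153. 152.
 152.] [ 38.  37.  40.  40.  40.  36. 117. 226. 244. 241. 240. 239. 239.]
tail [-68.   42.4] cap/white [23.  43.4]
s3 boundary [ 22.3 131.2] [-69.1 132. ]
```

```bash
python3 -c "
from cell import env
print(env.finish_job())"
```

```text
the job is handed in; nothing more can be done
None
```

The pen is pressed home in both clips with its cap towards the red guard, within about 2 mm of midway by the last images; the gripper has let go and moved clear, the tweezers were left alone, and the job was handed in at about 7 s, with no verdict returned.

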